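Set the address switches of a detergent dosing unit

TASK

Set the five little toggle switches on the detergent dosing unit to on, off, on, on, off, counted from the end with the clear dome; a switch is on when it leans toward the raised rib. Take the slim pick from its stand and work the switches gently with it, keeping the gripper itself off the unit, then put the pick back upright and fully home in its stand and let go. Leave the other things on the worktop where they are.

Things in the scene. Friction and masses are not known exactly. Their poses are not given: they have to be found in the camera images.
- dosing_unit: Detergent dosing unit: flat white housing 120 x 200 x 30 mm (x, y, z), fixed to the worktop; origin at the centre of its underside, x points to its back (three grey hose barbs, away from the robot), y to its left. A channel along y on its top carries a grey bank of five toggle switches.
- channel (a point): Centre of the channel's floor on the unit's top, 30 mm above its underside, axes as the unit's. The channel is 56 mm wide, 160 mm long (y -80 to +80 mm), with aluminium strips 8 mm high all round. The switch bank, 52 x 64 x 12 mm with square end faces, is centred in x, but its centre lies anywhere from y = -20 to +20 mm: not measured, so look, or feel for its end face with the pick.
- pick_center (a point): Slim hand pick, loose, 70 g, standing in its stand; this point is the centre of its wooden handle (14 x 14 mm square, 55 mm tall, upright along z, sides along x and y). Under the handle is a steel flange 28 mm across and 4 mm thick (its underside 31.5 mm below this point), and under that a round steel rod 5 mm thick and 35 mm long, whose tip lies 66.5 mm below this point.
- pick: The same pick; origin on its axis at the underside of its flange, z up along the handle.
- pick_stand: Wooden pick stand, 70 x 70 x 45 mm, fixed; origin at the centre of its underside. In the middle of its top is a 12 mm hole, 40 mm deep, bevelled by 2 mm. The pick's rod goes in the hole and its flange rests on the top, so fully home the handle's centre is 76.5 mm above the stand's origin.
- switch1 (a joint): Toggle lever 1, at the bank's +y end (by the small clear dome). +0.4 rad = fully ON, leaning to +x of the unit, to the rib (3 mm wide, 4 mm high, at x = +22 mm on the bank's top); -0.4 = fully OFF. It snaps to the nearer side; pushing it over near its top takes under 1 N. Levers: 5 mm wide (y), 4 mm thick, 12 mm tall, pivots on x = 0 at the bank's top, 11 mm apart along y, lever 3 at the bank's centre.
- switch2 (a joint): Toggle lever 2 (counted from the end with the dome): +0.4 rad is fully ON (leaning to +x of the dosing unit, to the rib), -0.4 fully OFF (leaning to -x). Size, place and feel as told for lever 1.
- switch3 (a joint): Toggle lever 3 (counted from the end with the dome): +0.4 rad is fully ON (leaning to +x of the dosing unit, to the rib), -0.4 fully OFF (leaning to -x). Size, place and feel as told for lever 1.
- switch4 (a joint): Toggle lever 4 (counted from the end with the dome): +0.4 rad is fully ON (leaning to +x of the dosing unit, to the rib), -0.4 fully OFF (leaning to -x). Size, place and feel as told for lever 1.
- switch5 (a joint): Toggle lever 5 (counted from the end with the dome): +0.4 rad is fully ON (leaning to +x of the dosing unit, to the rib), -0.4 fully OFF (leaning to -x). Size, place and feel as told for lever 1.
- wax_pot: Low round wax pot, 62 mm across, 35 mm tall; bystander, leave it alone. Origin at the centre of its underside.
- masking_tape: Roll of masking tape lying flat, 100 mm across, 25 mm tall; bystander, leave it alone. Origin at the centre of its underside.
- stain_dropper: Small dropper bottle, 33 mm across, 102 mm tall; bystander, leave it alone. Origin at the centre of its underside.
- candle_jar: Glass jar with a candle, 76 mm across, 90 mm tall; bystander, leave it alone. Origin at the centre of its underside.
Things that resemble listed ones, but are neither listed nor needed, are in the scene too. Leave any green look-alike of the pick alone.

How it is judged:
On the way, in this order (a step that is already met when the one before it is completed fails the run):
1. the pick is lifted out of its stand (z of pick_center in the frame of pick_stand above 0.116 m), for 0.1 s.
2. all five switches are set to on, off, on, on, off while the pick is out of its stand (value of joint each of switch1, switch3, switch4 above 0.25 rad and value of joint each of switch2, switch5 below -0.25 rad and z of pick_center in the frame of pick_stand above 0.09 m), for 0.1 s.
At the end, for the whole second after the job is handed in: Switches 1, 3 and 4 are past +0.25 rad (on) and switches 2 and 5 past -0.25 rad (off); the pick is home in its stand: handle centre within 8 mm of the stand's axis and 74 to 80.5 mm above its origin, within 0.1 rad of upright, at rest and released (value of joint each of switch1, switch3, switch4 above 0.25 rad and value of joint each of switch2, switch5 below -0.25 rad and horizontal distance between pick_center and pick_stand below 0.008 m and z of pick_center in the frame of pick_stand between 0.074 and 0.0805 m and angle between pick_center's own z axis and vertical below 0.1 rad and linear speed of pick below 0.02 m/s); the robot touches nothing.
It fails at once if the pick is pressed against the dosing unit or its switches with more than 25 N (contact force between pick and dosing_unit above 25 N).
It fails at once if the gripper's fingers touch the dosing unit or its switches (contact force between the fingers and dosing_unit above 1 N).
It fails at once if the wax pot, tape roll, dropper bottle or candle jar is moved by more than 30 mm (distance of any of wax_pot, masking_tape, stain_dropper, candle_jar from where it was at the start of the episode above 0.03 m).
It also fails if it takes over 51 s, if anything falls off the work surface, if the arm or the gripper's body presses on something with over 40 N, if the wrist force passes 120 N, or if a joint passes its speed limit or range.

ROBOT

A 6-joint arm with a two-finger parallel gripper is mounted at the origin on a cart in front of the work surface, level with it; the furniture and walls round the work are solid. World frame = base frame: x ahead of the robot, y to its left, z up, the work surface at z = 0. Lengths are in m, angles in rad, forces in N, time in s.
With the tool pointing down it reaches from about 0.375 to 0.75 m from the base axis. Payload 9 kg.
Tool frame: the origin (TCP) lies at the centre of the arm's flange, where the gripper is bolted on; the fingertips stand 173 mm ahead of it and the grasp point (between the pads) lies 155 mm ahead of it; x points along the fingers, z is the direction in which the jaws open and shut, and the axes are right-handed (so a half turn about x gives the same grasp; the last joint's range is limited). The gripper opens to 85 mm and grips with 20 to 120 N. Pads are 22 mm wide; open, the fingers measure 114 mm over their backs; the gripper's body (76 mm by 85 mm) begins 54 mm behind the grasp point. The pads swing forward as they close: fully open they stand 13 mm farther back than shut.
Start: joints at [-1.384, 0.104, 0.097, 1.564, 0, 1.353], TCP at [0.236, -0.552, 0.405] pointing down, gripper open.
Joint ranges: [-2.99, 2.99], [-0.84, 1.86], [-1.1, 1.16], [-1.84, 2.11], [-1.51, 1.56], [-3.14, 3.14]. Speed limits (rad/s): [2.22, 2.22, 2.57, 3.14, 3.14, 3.14].

INTERFACE

Orientations are given as a unit quaternion [w, x, y, z].
In Python, from rig import bot gives the robot as it stands.
- The arm moves only by the tool carry_out, never from a script. Its argument "commands" is one flat list of numbers, 5 for each row, row after row: the shift along the tool's x, y, z in mm, then the turn about the tool's x in degrees, then the opening, from -1 (shut) to 1 (fully open). In form: [x, y, z, turn, fingers, x, y, z, turn, fingers, ...]. A call has 1 to 20 rows; each row is the pose to reach, as a shift and turn from the pose measured when the call began, along the tool's axes at that moment; what a row does not reach only later rows make up. A row lasts 1/10 s, in which the tool goes at most 50 mm and 8.59 degrees, less where a joint would pass 70% of its speed; a pose out of reach is approached as far as the arm can. A call with a gripper value outside its range is refused whole. The fingers move at their own pace and stop on an object; "squeeze" is the grip in N (left out, the last holds). Time passes only in rows, so rows that repeat a pose let the fingers close. It gives the time, the measured TCP pose, the force and the opening at its end, in the units of the state.
- bot.sense(): the state, without advancing time (a new reading comes with each control period).
- bot.get_image(name): name is "side" or "top"; returns (picture, depth): 480x640x3 uint8, red, green, blue; 480x640 float32, m along the optical axis (not along the pixel's ray), 0 where there is no reading.
- bot.camera_params(name): a dict with "camera_matrix" (3x3 intrinsics, pixels), "distortion" ([k1, k2, p1, p2, k3] as OpenCV has them; the pictures are not rectified), "R" (3x3) and "t" (3): a world point X has camera coordinates R X + t. Camera axes: x right, y down, z forward; pixel columns grow to the right and rows downward; lengths in m; the calibration is good to about 2 mm. A picture is of the moment at which its call begins. camera_params takes no time and is no camera call.
- bot.finish_job(): hands the job in, once; it reports no verdict.
The state is a dict: "time": time; "joint_positions": joint angles; "qvel": joint speeds; "joint_efforts": joint torques, N m; "position": TCP position; "orientation": TCP orientation; "wrist_force": force on the tool from outside, world axes, zero at the start; "ft_torque": the same for the moment, N m; "opening": finger opening in m.
Only numpy, scipy, OpenCV 4.12 (cv2) and the standard library are available. Lean on these libraries where they do the work, as an engineer would, in place of code of your own. Each camera call takes 0.05 s, during which the arm holds its last target. There are 200 camera calls.

## Working session

There is one attempt and no reset: what is moved stays moved. The work goes in short steps, Python scripts to look and compute and a tool call to move; the robot and the scene stay as the last step left them, time stands still between calls to the robot, and variables do not carry over. Pictures are saved under pics/ and viewed, about 8 in all and at most 12, crops included, and the job is handed in when it is done.

Besides the shell and the picture viewer there is one more tool, called as name(argument=value, ...) on one line, values as JSON. carry_out: Moves the arm, as the interface text tells. Its arguments: {"type":"object","properties":{"commands":{"type":"array"},"squeeze":{"type":"number"}},"required":["commands"]}

```bash
mkdir -p pics
cat > h.py <<'E'
import numpy as np, cv2
from rig import bot
def shot(n,f=None):
    im,d=bot.get_image(n)
    np.savez('last_%s.npz'%n,im=im,d=d)
    if f: cv2.imwrite('pics/'+f,im[:,:,::-1])
    return im,d
def load(n):
    z=np.load('last_%s.npz'%n); return z['im'],z['d']
def ray(n,u,v):
    p=bot.camera_params(n);K=np.array(p['camera_matrix'],float)
    q=cv2.undistortPoints(np.array([[[u,v]]],float),K,np.array(p['distortion'],float))[0,0]
    R=np.array(p['R']);t=np.array(p['t']).ravel()
    return -R.T@t, R.T@np.array([q[0],q[1],1.])
def atz(n,u,v,z):
    c,r=ray(n,u,v); return c+r*(z-c[2])/r[2]
def atd(n,u,v,d):
    c,r=ray(n,u,v); return c+r*d
def proj(n,X):
    p=bot.camera_params(n);R=np.array(p['R'],float)
    return cv2.projectPoints(np.array(X,float).reshape(-1,1,3),cv2.Rodrigues(R)[0],np.array(p['t'],float).ravel(),np.array(p['camera_matrix'],float),np.array(p['distortion'],float))[0][:,0]
def crop(im,x0,y0,x1,y1,s,f):
    cv2.imwrite('pics/'+f,cv2.resize(im[y0:y1,x0:x1,::-1],None,fx=s,fy=s,interpolation=cv2.INTER_CUBIC))
E
python3 - <<'E'
from h import *
shot('top','t0.png');shot('side','s0.png')
s=bot.sense();print(s)
for n in('top','side'):
    c,r=ray(n,320,240);print(n,c,r)
E
```

```text
{'time': 0.1, 'joint_positions': array([-1.38373257e+00,  1.04630364e-01,  9.65784436e-02,  1.56388286e+00,
        5.00850772e-06,  1.35311064e+00]), 'qvel': array([-0.00060269, -0.00033688,  0.00131069, -0.00036222,  0.00183264,
       -0.00084766]), 'joint_efforts': array([ 9.08542424e-03, -5.58202744e+01,  5.04723358e+01,  1.26610664e-02,
       -1.34175853e-04, -1.81598250e-05]), 'position': array([ 0.23627412, -0.55142751,  0.40402265]), 'orientation': array([ 0.59001504,  0.38958805,  0.59057295, -0.38900771]), 'wrist_force': array([ 0.60230952, -0.46859944, -0.28478822]), 'ft_torque': array([-0.01244785,  0.01460266, -0.02280142]), 'opening': 0.0855206222149031}
top [0.46840015 0.14835277 1.12748416] [ 0.09580935 -0.03060523 -0.99496431]
side [0.23587454 1.12642967 0.60431196] [ 0.29130595 -0.85087357 -0.437366  ]
```

View pics/t0.png

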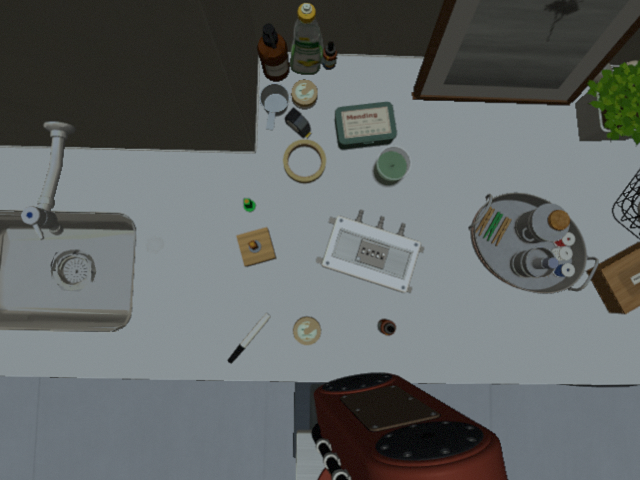

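View pics/s0.png

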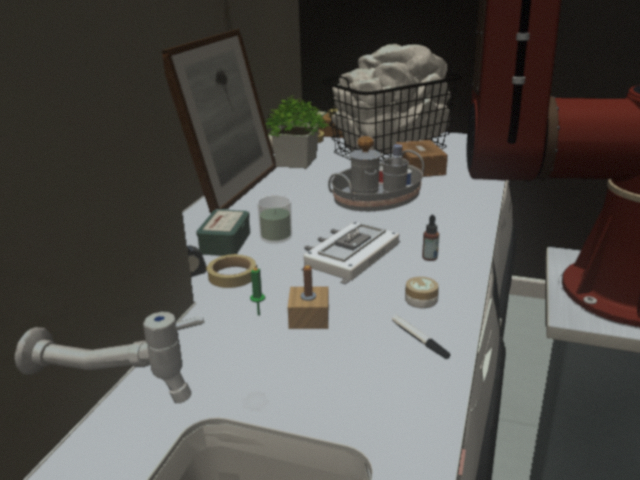

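The top view shows the pick, with its brown handle, in the wooden stand at (254,246), and a green look-alike at (249,205). The unit is at (372,253) with its barbs up at (360-400,220), the dropper at (388,327) and a pot at (307,330). I choose the brown one and check it in a crop.

Run:
```python
from h import *
im,d=load('top');im2,d2=load('side')
a=cv2.resize(im[200:300,310:430],None,fx=5,fy=5,interpolation=cv2.INTER_CUBIC)
b=cv2.resize(im[220:275,230:280],None,fx=4,fy=4,interpolation=cv2.INTER_CUBIC)
c=cv2.resize(im2[260:330,280:335],None,fx=3.6,fy=3.6,interpolation=cv2.INTER_CUBIC)
o=np.zeros((500,800,3),np.uint8);o[:,:600]=a;o[:220,600:800]=b[:220,:200];o[230:482,600:798]=c[:252,:198]
cv2.imwrite('pics/c1.png',o[:,:,::-1])
```

```text
(no output)
```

View pics/c1.png

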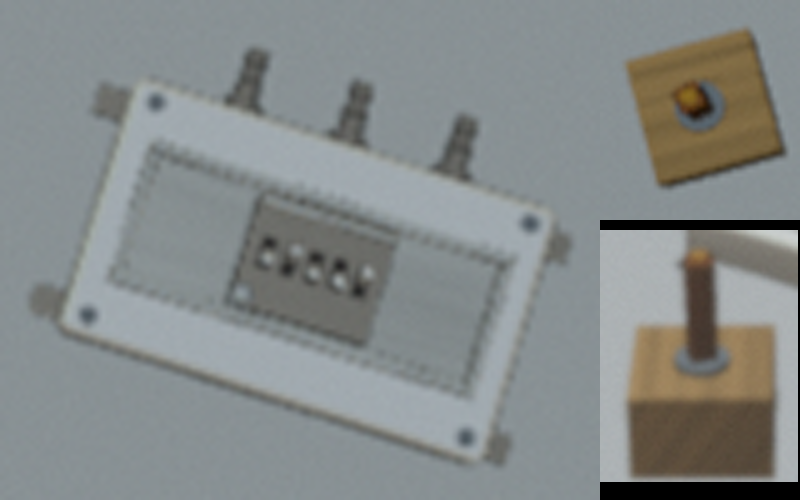

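The crop shows the brown-handled pick with a round grey flange in the square stand. The dome is at crop (240,292), the unit's left end, so switch 1 is the leftmost at (267,252) and switch 5 is at (365,280). The rib is on the upper side. Next I enlarge the levers and measure.

Run:
```python
from h import *
# average some frames for lever look
fr=[bot.get_image('top') for _ in range(6)]; im=np.mean([f[0] for f in fr],0).astype(np.uint8)
dd=np.median([f[1] for f in fr],0)
fs=[bot.get_image('side') for _ in range(4)]; ims=np.mean([f[0] for f in fs],0).astype(np.uint8)
np.savez('last_top.npz',im=im,d=dd)
a=cv2.resize(im[233:273,352:393],None,fx=10,fy=10,interpolation=cv2.INTER_CUBIC)
b=cv2.resize(ims[222:262,330:380],None,fx=7,fy=7,interpolation=cv2.INTER_CUBIC)
o=np.zeros((400,770,3),np.uint8);o[:400,:410]=a;o[:280,415:765]=b
cv2.imwrite('pics/c2.png',o[:,:,::-1])
def T(pts,z): return np.array([atz('top',310+x/5,200+y/5,z) for x,y in pts])
for nm,p in(('screws',[(156,102),(530,222),(466,437),(88,315)]),('corners',[(137,80),(553,208),(483,463),(62,330)]),):
    P=T(p,.03);print(nm,P.mean(0),[round(np.linalg.norm(P[i]-P[(i+1)%4]),4) for i in range(4)])
    e=(P[0]-P[1])+(P[3]-P[2]);print(' yaw y-edge',np.degrees(np.arctan2(-e[0],e[1])), 'x-edge',np.degrees(np.arctan2(*((P[0]-P[3])+(P[1]-P[2]))[[1,0]])))
b=T([(258,195),(398,238),(368,347),(227,302)],.042);print('bank',b,b.mean(0),[round(np.linalg.norm(b[i]-b[(i+1)%4]),4) for i in range(4)])
ch=T([(155,148),(513,257),(468,396),(110,284)],.038);print('chan strips',ch.mean(0),[round(np.linalg.norm(ch[i]-ch[(i+1)%4]),4) for i in range(4)])
s=np.array([atz('top',230+(x-600)/4,220+y/4,.045) for x,y in [(627,63),(749,30),(785,153),(662,185)]])
print('stand',s.mean(0),[round(np.linalg.norm(s[i]-s[(i+1)%4]),4) for i in range(4)])
for i in range(4):
    e=s[i]-s[(i+1)%4];print(np.degrees(np.arctan2(e[1],e[0])))
print('flange',atz('top',230+98/4,220+105/4,.049),'handle top',atz('top',230+92/4,220+97/4,.104))
print('side stand top mid',atz('side',280+(702-600)/3.6,260+(362-230)/3.6,.047))
for u,v in((340,230),(410,250),(245,258)):print(atd('top',u,v,dd[v,u]))
```

```text
screws [ 0.5460822  -0.00205584  0.03      ] [np.float64(0.1761), np.float64(0.1006), np.float64(0.1763), np.float64(0.1002)]
 yaw y-edge -16.602258458232217 x-edge -16.594595944036794
corners [ 0.54559429 -0.00154955  0.03      ] [np.float64(0.1953), np.float64(0.1185), np.float64(0.1958), np.float64(0.1169)]
 yaw y-edge -16.078553751947616 x-edge -15.479287867220627
bank [[ 0.57725935  0.02311167  0.042     ]
 [ 0.55959865 -0.03920717  0.042     ]
 [ 0.51122069 -0.02620665  0.042     ]
 [ 0.52969101  0.03624869  0.042     ]] [ 0.54444243 -0.00151337  0.042     ] [np.float64(0.0648), np.float64(0.0501), np.float64(0.0651), np.float64(0.0493)]
chan strips [ 0.54439744 -0.00159315  0.038     ] [np.float64(0.1663), np.float64(0.0651), np.float64(0.1656), np.float64(0.0637)]
stand [0.55433568 0.25353692 0.045     ] [np.float64(0.0688), np.float64(0.0704), np.float64(0.0688), np.float64(0.0695)]
106.66416963266477
17.897572488281362
-74.09026244809641
-162.07827914543984
flange [0.5553112  0.25741429 0.049     ] handle top [0.55494968 0.25507776 0.104     ]
side stand top mid [0.55529781 0.26370813 0.047     ]
[0.59680407 0.07080736 0.03625657]
[ 0.55552684 -0.08531908  0.03896892]
[0.52950589 0.27755663 0.0451826 ]
```

View pics/c2.png

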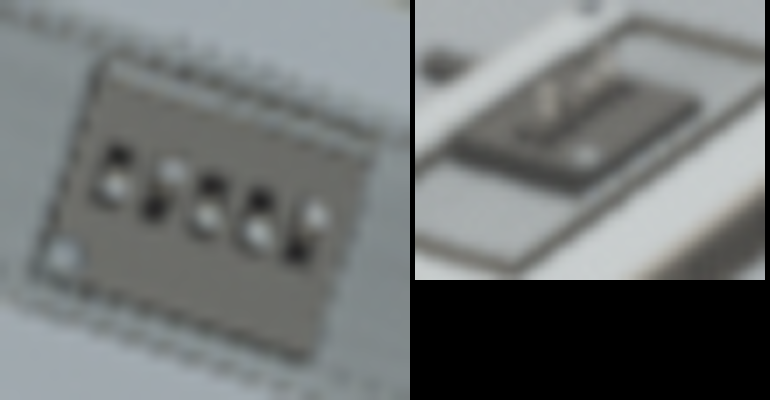

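The levers' white tips show the present state: 1 off, 2 on, 3 off, 4 off, 5 on, so all five must flip. The measured sizes agree (screw rectangle, bank 65x50, stand 69x70). The bank centre is near (0.545,-0.0017), yaw -16.4°. The handle is near (0.555,0.256).

```bash
cat >> h.py <<'E'
from scipy.spatial.transform import Rotation as Ro
def Rt(s=None):
    s=s or bot.sense();return Ro.from_quat(np.array(s['orientation'])[[1,2,3,0]]).as_matrix()
def rows(grasp):  # shift (mm) in tool axes bringing grasp point to world point
    s=bot.sense();R=Rt(s);g=s['position']+R[:,0]*.155
    return 1e3*R.T@(np.array(grasp)-g)
E
python3 - <<'E'
from h import *
s=bot.sense();R=Rt(s);print(R.round(3))
print('jaw yaw',np.degrees(np.arctan2(R[1,2],R[0,2])))
print('over stand',rows([.555,.2560,.20]))
im,d=load('top')
# handle top segmentation
c=im[228:262,238:272].astype(int); m=((c[...,0]-c[...,2])>60)
print(m.sum()); 
for r in im[236:256,246:264]: print(' '.join('%3d/%3d'%(p[0],p[2]) for p in r))
E
```

```text
[[ 0.     0.919  0.394]
 [-0.     0.394 -0.919]
 [-1.    -0.     0.   ]]
jaw yaw -66.80958151975763
over stand [  49.66200911  610.94583288 -616.80561892]
110
117/ 62 115/ 61 115/ 62 115/ 61 116/ 62 118/ 63 120/ 64 122/ 64 123/ 64 126/ 67 128/ 68 129/ 68 129/ 69 129/ 69 130/ 69 130/ 68 129/ 69 128/ 68
116/ 61 117/ 63 120/ 64 121/ 64 124/ 67 126/ 67 127/ 68 129/ 68 129/ 68 130/ 69 129/ 69 131/ 69 129/ 68 129/ 68 127/ 68 127/ 68 127/ 67 126/ 66
123/ 66 124/ 66 127/ 68 127/ 68 129/ 70 130/ 69 130/ 68 129/ 68 129/ 69 128/ 68 128/ 67 128/ 67 125/ 67 124/ 65 124/ 66 125/ 67 124/ 67 124/ 66
128/ 68 129/ 68 129/ 69 130/ 70 129/ 68 129/ 68 125/ 66 119/ 65 121/ 71 118/ 69 114/ 62 119/ 65 118/ 63 118/ 62 120/ 64 122/ 65 122/ 65 121/ 64
129/ 69 129/ 69 129/ 69 129/ 69 123/ 65 115/ 57 113/ 51 105/ 49 107/ 66  95/ 80  96/ 84 106/ 78 111/ 68 117/ 63 120/ 63 121/ 65 122/ 65 123/ 66
129/ 69 127/ 68 126/ 66 121/ 59 111/ 50  95/ 35 106/ 33 102/ 33  89/ 45  69/ 75  85/ 98  94/101 102/ 89 117/ 75 123/ 66 125/ 67 126/ 67 125/ 67
127/ 68 124/ 66 116/ 57 108/ 42 112/ 34 113/ 29 120/ 32 109/ 30  77/ 22  54/ 
[... 1238 characters left out ...]
/ 62 114/ 65 102/ 75  91/ 90  90/102  88/106  89/107  88/107  87/104  83/ 92  94/ 81 114/ 73 125/ 67 127/ 67 127/ 68 128/ 68
118/ 63 118/ 63 120/ 64 121/ 63 117/ 62 109/ 67 103/ 79  93/ 86  93/ 87  94/ 87  98/ 82 104/ 70 114/ 65 126/ 66 128/ 68 128/ 68 128/ 68 129/ 68
121/ 65 121/ 65 123/ 65 124/ 65 124/ 65 124/ 65 121/ 64 113/ 61 113/ 62 115/ 63 120/ 65 127/ 67 128/ 68 129/ 68 127/ 68 126/ 67 124/ 65 123/ 66
123/ 66 125/ 67 125/ 67 125/ 67 126/ 67 127/ 67 128/ 68 129/ 68 128/ 68 129/ 68 128/ 67 127/ 67 125/ 66 124/ 66 122/ 65 120/ 64 119/ 63 118/ 63
126/ 68 127/ 67 127/ 68 127/ 67 127/ 68 127/ 68 128/ 68 127/ 67 126/ 67 125/ 66 123/ 65 121/ 64 118/ 62 118/ 64 117/ 62 117/ 61 116/ 62 116/ 62
```

carry_out(commands=[0,612,-617,-86,0,0,612,-617,-86,0,0,612,-617,-86,0,0,612,-617,-86,0,0,612,-617,-86,0,0,612,-617,-86,0,0,612,-617,-86,0,0,612,-617,-86,0,0,612,-617,-86,0,0,612,-617,-86,0,0,612,-617,-86,0,0,612,-617,-86,0,0,612,-617,-86,0,0,612,-617,-86,0,0,612,-617,-86,0,0,612,-617,-86,0,40,612,-617,-86,0,50,612,-617,-86,0,50,612,-617,-86,0,50,612,-617,-86,0], squeeze=40)

```text
time: 2.6
position: [0.5556, 0.2568, 0.3541]
orientation: [0.697, -0.118, 0.698, 0.118]
wrist_force: [-0.3, -0.3, -0.3]
opening: 0.0428
```

Run:
```python
from h import *
s=bot.sense();R=Rt(s)
print(s['time'],s['joint_positions'].round(3),s['position'],'jaw',np.degrees(np.arctan2(R[1,2],R[0,2])),R[:,0],s['opening'])
print('to handle',rows([.5555,.257,.082]))
im,d=load('top')
for v in range(196,212,2):print([ (round(float(x),3)) for x in [atd('top',u,v,d[v,u])[2] for u in range(243,256,2)]])
print(atz('top',249,205,.05))
im2,_=shot('side')
crop(im2,210,180,390,330,4,'c3.png')
```

```text
2.6 [ 0.22   0.138  0.042  1.476 -0.     1.455] [0.55555989 0.25680773 0.35413646] jaw 19.250460836147006 [-1.51089657e-03 -7.74200182e-04 -9.99998559e-01] 0.04284445815232088
to handle [117.13600902   0.26461531   0.46448978]
[-0.001, 0.0, 0.0, -0.001, 0.001, 0.001, 0.001]
[-0.0, 0.002, 0.001, 0.0, -0.001, 0.001, -0.0]
[-0.002, 0.096, 0.097, 0.097, 0.041, -0.0, 0.0]
[-0.0, 0.096, 0.096, 0.094, 0.071, 0.04, 0.002]
[0.001, 0.095, 0.094, 0.093, 0.07, 0.039, 0.039]
[0.003, 0.075, 0.077, 0.076, 0.068, 0.04, 0.039]
[-0.001, 0.039, 0.049, 0.051, 0.048, 0.038, 0.039]
[0.0, 0.038, 0.04, 0.038, 0.04, 0.04, 0.0]
[0.64559632 0.2723807  0.05      ]
```

View pics/c3.png

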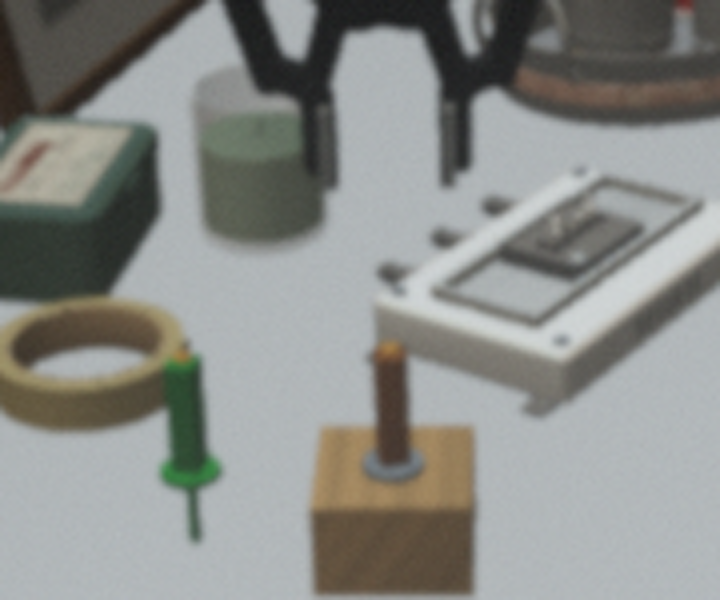

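The side view shows the open fingers straddling column 388 above the brown handle (390), level with it. The green look-alike stands 85 mm away, clear of the gripper. I descend and grip.

carry_out(commands=[45,0,0,0,0,85,0,0,0,0,110,0,0,0,0,117,0,0,0,0,117,0,0,0,0,117,0,0,0,-1,117,0,0,0,-1,117,0,0,0,-1,117,0,0,0,-1,117,0,0,0,-1,117,0,0,0,-1], squeeze=40)

```text
time: 3.75
position: [0.5567, 0.2563, 0.241]
orientation: [0.699, -0.118, 0.696, 0.118]
wrist_force: [-0.5, -1.8, 7.4]
opening: 0.0142
```

Run:
```python
from h import *
s=bot.sense();R=Rt(s);print(s['position']+.155*R[:,0],s['opening'],s['wrist_force'])
```

```text
[0.55735643 0.2562783  0.08595386] 0.014174481530511311 [-0.49155327 -1.80127459  7.40780862]
```

carry_out(commands=[-20,0,0,0,-1,-60,0,0,0,-1,-80,0,0,0,-1,-80,0,0,0,-1,-80,0,0,0,-1])

```text
time: 4.25
position: [0.5567, 0.2563, 0.3217]
orientation: [0.699, -0.118, 0.695, 0.118]
wrist_force: [-0.3, -1.4, -1.2]
opening: 0.014
```

Run:
```python
from h import *
s=bot.sense();R=Rt(s);g=s['position']+.155*R[:,0];print(g,R.round(4).tolist(),s['opening'],s['wrist_force'])
im2,_=shot('side')
crop(im2,250,180,370,330,5,'c4a.png')
i=cv2.imread('pics/c4a.png')[:600]; cv2.imwrite('pics/c4.png',i)
for nm,k in(('tip',.0095+.0665),('flange under',.0095+.0315)):
    print(nm,(proj('side',g-[0,0,k])-[250,180])*5)
```

```text
[0.55756196 0.25639522 0.16674877] [[0.0056, -0.3288, 0.9444], [0.0003, 0.9444, 0.3288], [-1.0, -0.0015, 0.0054]] 0.014011425386309978 [-0.275786   -1.4368837  -1.15246579]
tip [[288.83109124 463.59460744]]
flange under [[285.82781083 374.01717705]]
```

View pics/c4.png

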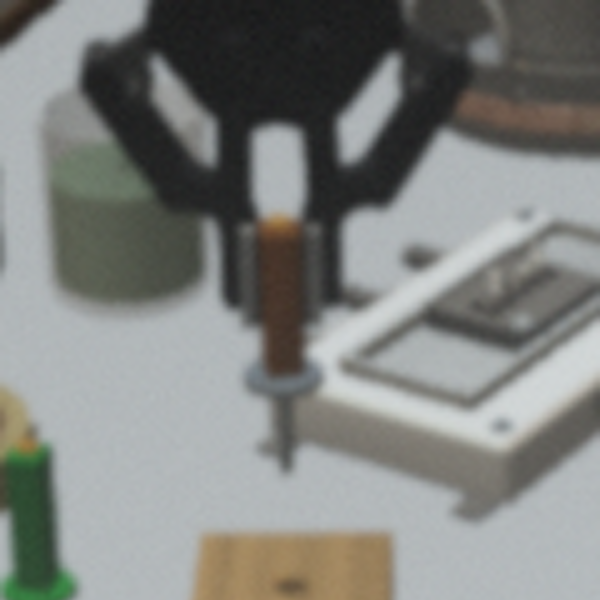

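The side crop shows the pick held upright with the flange at (284,377) and the tip at (287,472), and the empty hole at (291,585). It sits a few px lower than predicted, so I check the camera bias using the hole and the unit screws.

Run:
```python
from h import *
S=lambda x,y,s,ox,oy:(ox+x/s,oy+y/s)
print('hole side',atz('side',*S(291,585,5,250,180),.045))
print('flange home side',atz('side',*S(394,465,4,210,180),.049))
print('stand centre top cam .5543 .2535; pred px (home flange at .5555,.257)',proj('side',[.5555,.257,.049]),S(394,465,4,210,180))
# unit screws in side crops c3 (scale 4)
for p in((561,340),(580,171),(398,290)): print('screw',p,atz('side',*S(*p,4,210,180),.03))
print('top screws',[atz('top',310+x/5,200+y/5,.03) for x,y in [(156,102),(530,222),(466,437),(88,315)]])
```

```text
hole side [0.55629726 0.26174078 0.045     ]
flange home side [0.55433415 0.26540043 0.049     ]
stand centre top cam .5543 .2535; pred px (home flange at .5555,.257) [[309.45027015 293.77084564]] (308.5, 296.25)
screw (561, 340) [0.52499161 0.10030472 0.03      ]
screw (580, 171) [ 0.56975632 -0.09821382  0.03      ]
screw (398, 290) [0.62072425 0.07119736 0.03      ]
top screws [array([0.61923058, 0.06801208, 0.03      ]), array([ 0.5691264 , -0.10079013,  0.03      ]), array([ 0.4726942 , -0.07217215,  0.03      ]), array([0.52327762, 0.09672685, 0.03      ])]
```

```bash
python3 - <<'E'
from h import *
a=np.radians(-16.5);ux=np.array([np.cos(a),np.sin(a)]);uy=np.array([-np.sin(a),np.cos(a)])
c=np.array([.5461,-.0021])
for x,y in[(118,185),(173,172),(207,215),(258,235),(315,215)]:
    P=atz('top',352+x/10,233+y/10,.0525)[:2];print((1e3*(P-c)@ux).round(1),(1e3*(P-c)@uy).round(1))
E
cat >> h.py <<'E'
A=np.radians(-16.5);UX=np.array([np.cos(A),np.sin(A)]);UY=np.array([-np.sin(A),np.cos(A)])
C=np.array([.5461,-.0021])
def tip(s=None):
    s=s or bot.sense();R=Rt(s);return s['position']+R[:,0]*(.155+.076)+R[:,1]*.001
def go(x,y,z):   # unit-frame mm target of tip -> tool shift
    s=bot.sense();R=Rt(s);w=np.r_[C+UX*x/1e3+UY*y/1e3,z/1e3]
    return (1e3*R.T@(w-tip(s))).round(1)
def where():
    s=bot.sense();t=tip(s);d=1e3*(t[:2]-C);return (d@UX).round(1),(d@UY).round(1),(1e3*t[2]).round(1),s['wrist_force'].round(2),s['time']
E
python3 -c "
from h import *
print(where());print(go(-14,22,70),go(-14,22,51))"
```

```text
-3.3 21.2
3.0 10.6
-3.7 0.7
-4.4 -11.2
3.6 -21.9
(np.float64(-63.3), np.float64(251.7), np.float64(89.5), array([-0.39, -0.39, -0.47]), 4.3)
[  19.5 -215.3  -94. ] [  38.5 -215.2  -94.1]
```

Levers read at unit y = 21, 11, 1, -11, -22 and x about ±3.5, which matches the layout, with the bank centre at y≈0. I move to a hover beside lever 1.

carry_out(commands=[0,-215,-94,0,-1,0,-215,-94,0,-1,0,-215,-94,0,-1,0,-215,-94,0,-1,0,-215,-94,0,-1,20,-215,-94,0,-1,30,-215,-94,0,-1,30,-215,-94,0,-1])

```text
time: 5.1
position: [0.5374, 0.0228, 0.2878]
orientation: [0.697, -0.118, 0.697, 0.118]
wrist_force: [-0.1, -0.4, -0.2]
opening: 0.014
```

Run:
```python
from h import *
print(where())
s=bot.sense();print(Rt(s)[:,0])
im,_=shot('side');shot('top')
crop(im,310,170,400,270,6,'c5.png')
print((proj('side',tip())-[310,170])*6)
```

```text
(np.float64(-16.2), np.float64(22.3), np.float64(56.8), array([-0.13, -0.42, -0.21]), 5.1)
[-7.66943256e-04  9.87126353e-04 -9.99999219e-01]
[[264.11223337 390.24990245]]
```

View pics/c5.png

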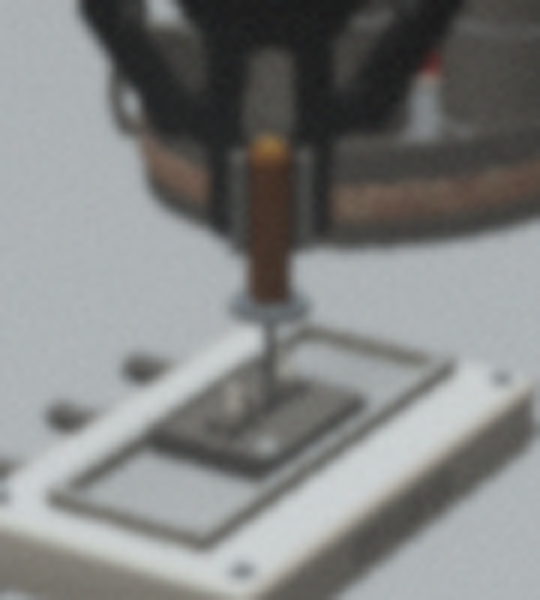

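The crop shows the tip at (268,400), just to the robot side of lever 1 at (237,395), with the dome at (268,443). It is placed as intended, so I work out the push shifts.

```bash
python3 -c "
from h import *
print(go(-14,22,50),go(-1.5,22,50),go(-14,22,50),go(-14,22,70))"
```

```text
[ 9.1 -1.2  0.1] [ 9.1 -8.5 10.2] [ 9.1 -1.2  0.1] [-10.9  -1.2   0.2]
```

carry_out(commands=[9,-1,0,0,-1,9,-1,0,0,-1,9,-3,2.5,0,-1,9,-4.7,5,0,-1,9,-6.5,7.5,0,-1,9,-8.5,10.2,0,-1,9,-8.5,10.2,0,-1])

```text
time: 5.9
position: [0.5511, 0.0182, 0.2812]
orientation: [0.698, -0.118, 0.696, 0.118]
wrist_force: [-0.1, 0.1, 0.0]
opening: 0.0141
```

Run:
```python
from h import *
print(where());print(go(-14,22,50),go(-14,0,50),go(-1.5,0,50),go(-14,22,60),go(-14,0,60))
im,_=shot('side')
crop(im,325,215,385,255,10,'c6.png')
```

```text
(np.float64(-0.9), np.float64(21.9), np.float64(50.2), array([-0.08,  0.14,  0.03]), 5.9)
[  0.2   7.7 -10.5] [  0.2 -10.1 -23.4] [  0.2 -17.4 -13.2] [ -9.8   7.7 -10.5] [ -9.8 -10.1 -23.4]
```

View pics/c6.png

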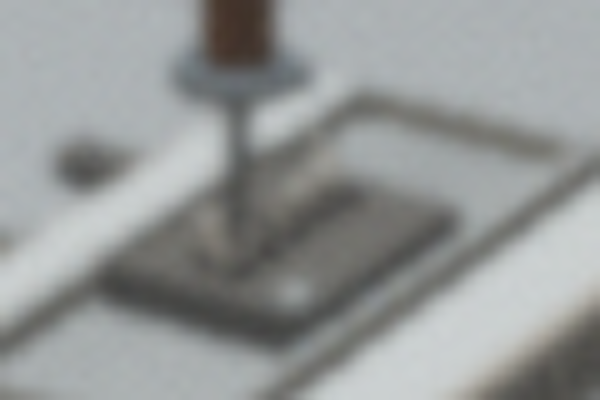

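The crop shows the rod behind lever 1, which now leans left to the rib at (205,225). Contact force is near zero. Levers 3 and 4 are next, pushed the same way.

carry_out(commands=[0,7.7,-10.5,0,-1,0,7.7,-10.5,0,-1,0,-10,-23.4,0,-1,0,-10,-23.4,0,-1,0,-12.5,-20,0,-1,0,-15,-16.5,0,-1,0,-17.4,-13.2,0,-1,0,-17.4,-13.2,0,-1,0,-10,-23.4,0,-1,0,-10,-23.4,0,-1,0,-19,-29.9,0,-1,0,-19,-29.9,0,-1,0,-21.5,-26.5,0,-1,0,-24,-23,0,-1,0,-26.3,-19.7,0,-1,0,-26.3,-19.7,0,-1,0,-19,-29.9,0,-1,-15,-19,-29.9,0,-1,-25,-19,-29.9,0,-1,-25,-19,-29.9,0,-1])

```text
time: 7.95
position: [0.5299, -0.0098, 0.3089]
orientation: [0.699, -0.119, 0.695, 0.118]
wrist_force: [0.2, 0.6, -0.4]
opening: 0.0142
```

Run:
```python
from h import *
print(where());print(go(14,11,75),go(14,11,50),go(1,11,50),go(14,-22,50),go(1,-22,50))
```

```text
(np.float64(-12.4), np.float64(-10.9), np.float64(77.9), array([ 0.16,  0.61, -0.43]), 7.95)
[ 3.1  2.4 34.2] [28.1  2.5 34. ] [28.  10.1 23.5] [ 28.1 -24.3  14.7] [ 28.  -16.7   4.2]
```

carry_out(commands=[3,2.5,34,0,-1,3,2.5,34,0,-1,20,2.5,34,0,-1,28,2.5,34,0,-1,28,2.5,34,0,-1,28,5,30.5,0,-1,28,7.5,27,0,-1,28,10.1,23.5,0,-1,28,10.1,23.5,0,-1,28,2.5,34,0,-1,28,2.5,34,0,-1,28,-24.3,14.7,0,-1,28,-24.3,14.7,0,-1,28,-22,11,0,-1,28,-19.5,7.5,0,-1,28,-16.7,4.2,0,-1,28,-16.7,4.2,0,-1,28,-24.3,14.7,0,-1,5,-24.3,14.7,0,-1,-20,-24.3,14.7,0,-1])

```text
time: 9.95
position: [0.5511, -0.0273, 0.3284]
orientation: [0.698, -0.119, 0.696, 0.118]
wrist_force: [-0.1, -0.7, -1.1]
opening: 0.0142
```

Run:
```python
from h import *
print(where())
s=bot.sense();R=Rt(s);g=s['position']+.155*R[:,0]
print('back over stand, same height',rows([.5574,.2564,.1667]),g)
```

```text
(np.float64(12.2), np.float64(-21.7), np.float64(97.4), array([-0.09, -0.65, -1.14]), 9.95)
back over stand, same height [  6.78658349 265.88779742  99.08132886] [ 0.55166463 -0.02729274  0.17340995]
```

carry_out(commands=[0,266,99,0,-1,0,266,99,0,-1,0,266,99,0,-1,0,266,99,0,-1,0,266,99,0,-1,0,266,99,0,-1,7,266,99,0,-1,7,266,99,0,-1,7,266,99,0,-1])

```text
time: 10.85
position: [0.5565, 0.2558, 0.321]
orientation: [0.698, -0.119, 0.696, 0.118]
wrist_force: [0.1, 1.1, -0.7]
opening: 0.0141
```

Run:
```python
from h import *
s=bot.sense();R=Rt(s);g=s['position']+.155*R[:,0];print(g,R[:,0],s['time'])
print('home',rows([.5574,.2564,.0860]))
fr=[bot.get_image('top')[0] for _ in range(4)];im=np.mean(fr,0).astype(np.uint8)
fs=[bot.get_image('side')[0] for _ in range(4)];i2=np.mean(fs,0).astype(np.uint8)
a=cv2.resize(im[233:273,352:393],None,fx=10,fy=10,interpolation=cv2.INTER_CUBIC)
b=cv2.resize(i2[240:330,270:345],None,fx=5,fy=5,interpolation=cv2.INTER_CUBIC)
o=np.zeros((450,790,3),np.uint8);o[:400,:410]=a;o[:450,415:790]=b
cv2.imwrite('pics/c7.png',o[:,:,::-1])
```

```text
[0.55684536 0.25575615 0.16603878] [ 2.13151967e-03 -3.16459853e-04 -9.99997678e-01] 10.85
home [80.03957041  0.50504003  0.58327555]
```

View pics/c7.png

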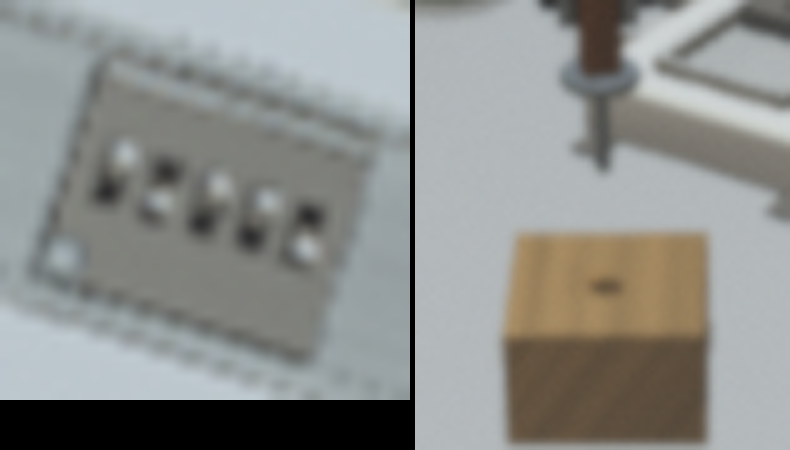

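The top crop shows the tips up, down, up, up, down, so the switches are on, off, on, on, off as wanted. The side crop shows the rod at (600,170) above the hole at (606,287). I lower the pick into the stand.

carry_out(commands=[15,0,-0.5,0,-1,30,0,-0.5,0,-1,38,0,-0.5,0,-1,45,0,-0.5,0,-1,52,0,-0.5,0,-1,52,0,-0.5,0,-1])

```text
time: 11.85
position: [0.5562, 0.2559, 0.2684]
orientation: [0.698, -0.118, 0.696, 0.118]
wrist_force: [0.4, -0.1, -0.2]
opening: 0.0142
```

Run:
```python
from h import *
s=bot.sense();R=Rt(s);g=s['position']+.155*R[:,0];print(g,s['wrist_force'],s['time'])
print('home',rows([.5569,.2560,.0860]))
```

```text
[0.55658342 0.2558599  0.11343204] [ 0.41195658 -0.12489768 -0.15681663] 11.85
home [27.43265188  0.0490996   0.28961137]
```

The tip is about 8 mm inside the hole with no force. I continue down.

carry_out(commands=[8,0,0,0,-1,16,0,0,0,-1,22,0,0,0,-1,26,0,0,0,-1,27.5,0,0,0,-1,27.5,0,0,0,-1,27.5,0,0,0,-1])

```text
time: 12.55
position: [0.5564, 0.2559, 0.2411]
orientation: [0.698, -0.118, 0.696, 0.118]
wrist_force: [0.1, 0.5, -0.9]
opening: 0.014
```

Run:
```python
from h import *
s=bot.sense();R=Rt(s);g=s['position']+.155*R[:,0];print(g,s['wrist_force'],s['time'])
im,_=shot('side');crop(im,250,210,370,330,5,'c8.png')
```

```text
[0.55678577 0.25586131 0.08605789] [ 0.10916015  0.48778945 -0.88341281] 12.55
```

View pics/c8.png

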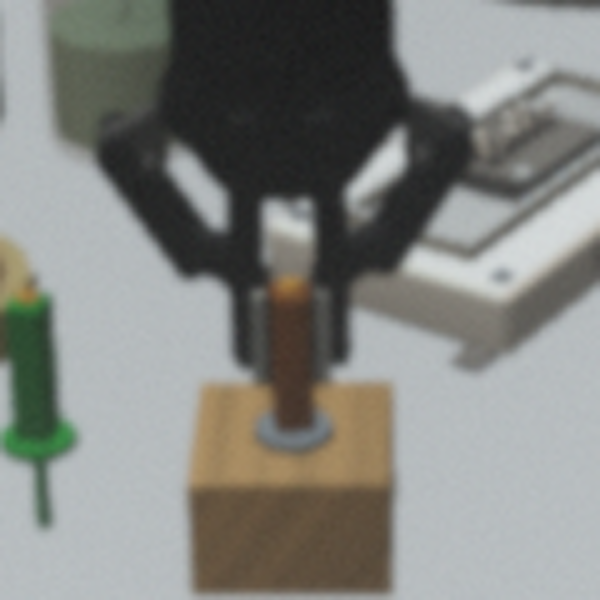

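The picture shows the rod in the hole and the flange at (293,432) on the stand top. I press about 3 mm more to seat it, then open and withdraw.

carry_out(commands=[1.5,0,0,0,-1,3,0,0,0,-1,3,0,0,0,-1])

```text
time: 12.9
position: [0.5564, 0.256, 0.2409]
orientation: [0.698, -0.119, 0.696, 0.118]
wrist_force: [-9.9, -3.0, 21.2]
opening: 0.0144
```

carry_out(commands=[0,0,0,0,-0.3,0,0,0,0,0,0,0,0,0,0,0,0,0,0,0,0,0,0,0,0,0,0,0,0,0,-15,0,0,0,0,-45,0,0,0,0,-90,0,0,0,0,-130,0,0,0,0,-130,0,0,0,0,-130,0,0,0,0])

```text
time: 14.1
position: [0.5563, 0.2561, 0.3731]
orientation: [0.7, -0.118, 0.695, 0.118]
wrist_force: [0.1, -0.2, -0.7]
opening: 0.0426
```

Run:
```python
from h import *
s=bot.sense();print(s['position'],s['opening'],s['wrist_force'],s['time'])
fr=[bot.get_image('top')[0] for _ in range(4)];im=np.mean(fr,0).astype(np.uint8)
fs=[bot.get_image('side')[0] for _ in range(4)];i2=np.mean(fs,0).astype(np.uint8)
a=cv2.resize(im[233:273,352:393],None,fx=10,fy=10,interpolation=cv2.INTER_CUBIC)
b=cv2.resize(i2[240:330,270:345],None,fx=5,fy=5,interpolation=cv2.INTER_CUBIC)
o=np.zeros((450,790,3),np.uint8);o[:400,:410]=a;o[:450,415:790]=b
cv2.imwrite('pics/c9.png',o[:,:,::-1])
```

```text
[0.55627077 0.25605772 0.37308691] 0.042623519470148086 [ 0.08085145 -0.23302056 -0.65287396] 14.1
```

View pics/c9.png

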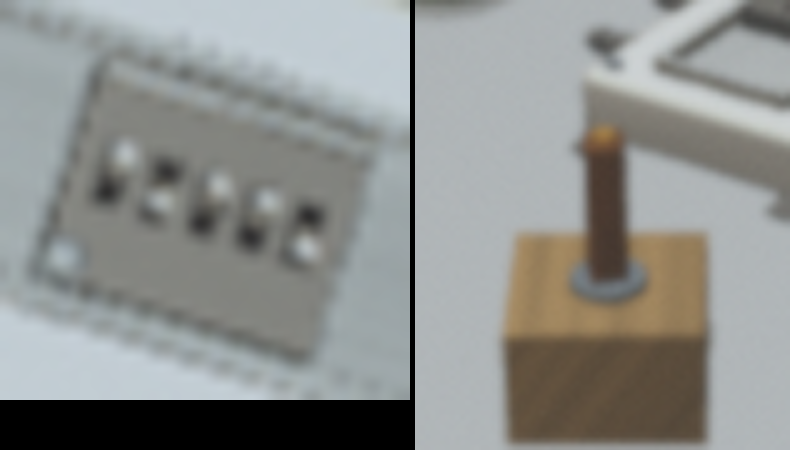

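The switch tips are up, down, up, up, down, which is on, off, on, on, off. The pick stands upright at (606,280) with its flange on the stand, and the gripper is clear above it. I hand in.

```bash
python3 -c "
from rig import bot
print(bot.finish_job())"
```

```text
the job is handed in; nothing more can be done
None
```

The job is handed in at about 14.5 s of the 51 s allowed. I took the brown-handled pick from its stand and flipped all five switches, since each one started on the wrong side. I then put the pick back and let go.

- **Switches:** the last top view, after release, shows on, off, on, on, off counted from the dome.
- **Pick:** the last side view shows it upright in the hole with its flange on the stand, and the open gripper is clear above it. I judged this by eye and did not measure the height or tilt.
- **Forces:** the readings between moves while working the switches stayed near 1 N or less. The highest was about 24 N at the wrist, when I pressed the pick home in the stand.
- **Other objects:** I kept the gripper away from the other things but did not measure them again at the end.
- **Disagreement:** the two cameras differed by 3 to 8 mm in y. I relied on the top camera, which agreed with the robot's own position to about 2 mm.

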